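# Press the seed tray home in the bird feeder and hold it

## Robot

A 7-joint arm with a two-finger parallel gripper is mounted at the origin on the work surface. World frame = base frame: x ahead of the robot, y to its left, z up, the work surface at z = 0. Lengths are in mm, angles in rad, forces in N, time in s.
With the tool pointing down it reaches from about 400 to 875 mm from the base axis. Payload 19.3 kg.
Tool frame: the origin (TCP) lies at the very end of the fingers, on their centre line; the grasp point (between the pads) lies 19 mm behind it (grip_point_offset is the z of the grasp point in the tool frame, in mm); z points along the fingers, x is the direction in which the jaws open and shut, and the axes are right-handed (so a half turn about z gives the same grasp; the last joint's range is limited). The gripper opens to 85 mm and grips with 20 to 120 N. Pads are 22 mm wide; open, the fingers measure 114 mm over their backs; the gripper's body (76 mm by 85 mm) begins 54 mm behind the grasp point. The pads swing forward as they close: fully open they stand 13 mm farther back than shut.
Start: joints at [-1.393, 0.521, -0.036, 1.599, 0.021, 1.021, -0.113], TCP at [153.314, 605.895, 206.191] pointing down, gripper open.
Joint ranges: [-2.91, 2.91], [-0.3, 2.13], [-1.5, 1.42], [0.17, 2.43], [-1.26, 4.41], [0.16, 1.93], [-2.52, 2.52]. Speed limits (rad/s): [1.89, 1.89, 2.39, 2.39, 3.01, 3.01, 3.01].

## Interface

Orientations are given as a 3x3 rotation matrix whose columns are the frame's x, y, z axes.
In Python, from workcell import movep, movel, goto_joints, open_gripper, clamp, wait, inverse_kinematics, read_state, camera, PlanningError, finish_job, grip_point_offset gives the robot as it stands. Calls block until the motion is done:
- movep(position, orientation): joint-space move of the TCP to a pose.
- movel(position, frame=None, max_speed=150, guard=None): straight line of the TCP; frame=None keeps the orientation; max_speed is the mean speed in mm/s. With guard (N) it stops when the force on the tool has changed by that much, and returns True; else False.
- goto_joints(angles): joint-space move.
- open_gripper() and clamp(): open the fingers fully, or close them until they stop; the grip force is fixed at half the most.
- wait(seconds).
- inverse_kinematics(position, orientation): joint angles nearest the present ones, or None.
- read_state(): the state.
- camera(name): name is "scene" or "top" or "wrist"; returns a dict with "image" (420x560x3 uint8, blue, green, red), "range_z" (420x560 float32, mm along the optical axis (not along the pixel's ray), 0 where there is no reading), "fx", "fy", "cx", "cy" (pixels), "cam_to_world" (4x4, takes a point from camera to world coordinates). Camera axes: x right, y up, looking along -z (the intrinsics and any distortion apply to the point x, -y, -z); pixel columns grow to the right and rows downward; lengths in mm; the calibration is good to about 2 mm. A picture is of the moment at which its call begins.
A pose or a line that the arm cannot do raises PlanningError and nothing moves.
- finish_job(): hands the job in, once; it reports no verdict.
The state is a dict: "time": time; "qpos": joint angles; "qvel": joint speeds; "joint_efforts": joint torques, N m; "eef_pos": TCP position; "tool_rot": TCP orientation; "ft_force": force on the tool from outside, world axes, zero at the start; "torque": the same for the moment, N m; "finger_gap": finger opening in mm.
Only numpy, scipy, OpenCV 4.12 (cv2) and the standard library are available. Lean on these libraries where they do the work, as an engineer would, in place of code of your own. Each camera call takes 0.05 s, during which the arm holds its last target.

## Task

Push the loose wooden seed tray across the bench, without lifting it, nose first into the open bay of the wooden bird feeder, and keep pushing against the feeder's sprung plunger until the tray's front board is fully home, pressed against the two steel strike plates at the mouth. Do not ram it, and do not knock the bowl, tongs, scoop, jar or pot standing around it. Finish while still holding the tray pressed firmly home (the spring throws it out otherwise), so that someone can fit the locking screw.

Things in the scene. Friction and masses are not known exactly. Their poses are not given: they have to be found in the camera images.
- tray_board (a point): Centre of the front board of the loose pale-wood seed tray (0.24 to 0.43 kg), 27.5 mm above the bench. Axes are the tray's: +x from front board to nose, z up. The board is upright, 12 mm thick (x), 150 mm wide (y), 55 mm high, clear on both faces: it can be pushed on its outer (-x) face or pinched across its thickness from above.
- tray: The same tray; origin on the underside of its pan, in the middle, 71 mm along +x from the board's centre; same axes. The pan is open on top, 130 mm long, 110 mm wide, walls 8 mm thick and 40 mm high, floor 6 mm; its flat nose is 136 mm from the board's centre, the nose's two upright corners cut off by 14 mm at 45 degrees.
- feeder: Wooden feeder, no roof, no floor, fixed. Origin on the bench, mid-mouth, in the plane of the strike plates' outer faces; +x runs level into the bay, z up. Bay 118 mm wide, 150 mm deep; side walls 14 mm thick, 60 mm high; rear posts and bar 130 mm high at x = 162 to 178 mm. Tray home: board centre at x = -6 mm, y = 0 (4 mm play each side), x axes along each other.
- strikes: The two upright steel strike plates on the front ends of the feeder's side walls, 14 mm wide, 52 mm high, centred at y = +66 and -66 mm: the hard stop for the inner face of the tray's front board. Same origin and axes as the feeder. More than 60 N on them is ramming.
- plunger (a joint): Travel (m) of the feeder's sprung plunger: steel disc, 26 mm across, centre 24 mm above the bench at y = 0, on a rod through the back wall. 0: sprung out, disc face at feeder x = 105 mm; grows as pushed along +x; 0.025 with the tray home (own limit 0.035). Pushes back with about 3 N at 0 and 8 N with the tray home; the tray drags on the bench with up to 5 N more, so about 20 N seats it well.
- bowl: White ceramic bowl, 130 mm across, 55 mm high, bystander; origin under its centre.
- tongs: Steel tongs lying flat, 245 mm long, up to 75 mm wide, 10 mm high, bystander; origin at mid-length.
- scoop: Small aluminium seed scoop with a wooden handle, 185 mm long, 30 mm high, bystander; origin near the root of the handle.
- jar: Closed glass jar, 72 mm across, 100 mm high, bystander; origin under its centre.
- pot: Terracotta pot, 88 mm across, 75 mm high, bystander; origin under its centre.
There are look-alikes about, which are no part of the job. What is shaped like the tray but black is not meant.

How it is judged (in metres and radians):
On the way, in this order (a step that is already met when the one before it is completed fails the run):
1. the tray's nose is inside the mouth of the bay, lined up, the plunger not yet pressed home (x of tray_board in the frame of feeder above -0.115 m and y of tray_board in the frame of feeder between -0.02 and 0.02 m and angle between the x axis of tray_board and the x axis of feeder, either way round below 0.15 rad), for 0.1 s.
2. the tray is pressed home against the strike plates (x of tray_board in the frame of feeder above -0.0095 m and y of tray_board in the frame of feeder between -0.008 and 0.008 m and angle between the x axis of tray_board and the x axis of feeder, either way round below 0.06 rad and value of joint plunger above 0.021 m and contact force between tray and strikes above 1 N), for 0.3 s.
At the end, for the whole second after the job is handed in: The robot is still pushing the tray (over 4 N); the front board is home within 3.5 mm of the strike plates and presses on them with over 1 N, square to the feeder within 0.06 rad and centred within 8 mm, flat on the bench and still; the plunger is pressed in by more than 21 mm (all of step 2 and height (world z) of tray_board below 0.034 m and angle between tray_board's own z axis and vertical below 0.08 rad and linear speed of tray below 0.02 m/s and contact force between any of the fingers, the arm and tray above 4 N); the arm keeps its last pose, push and grip.
It fails at once if the tray is lifted more than 20 mm off the bench or tipped (height (world z) of tray_board above 0.0475 m or angle between tray_board's own z axis and vertical above 0.3 rad).
It fails at once if the tray is rammed against the strike plates (over 60 N) (contact force between tray and strikes above 60 N).
It fails at once if a bystander is moved more than 30 mm (distance of any of bowl, tongs, scoop, jar, pot from where it was at the start of the episode above 0.03 m).
It also fails if it takes over 38 s, if anything falls off the work surface, if the arm or the gripper's body presses on something with over 40 N, if the wrist force passes 120 N, or if a joint passes its speed limit or range.

## Working session

There is one attempt and no reset: what is moved stays moved. The work goes in short steps, each a Python script; the robot and the scene stay as the last script left them, time stands still between calls to the robot, and variables do not carry over. Pictures are saved under pics/ and viewed, and the job is handed in when it is done.

```bash
mkdir -p pics
python3 - <<'E'
from workcell import *
import cv2,numpy as np,pickle
s=read_state();print(s['time'],s['eef_pos'],s['tool_rot'],grip_point_offset,s['ft_force'],s['finger_gap'])
for n in ['scene','top','wrist']:
    c=camera(n);cv2.imwrite(f'pics/{n}0.png',c['image']);pickle.dump(c,open(f'{n}0.pkl','wb'))
    print(n,c['fx'],c['fy'],c['cx'],c['cy'],np.round(c['cam_to_world'],3).tolist(),[k for k in c])
E
```

```text
0.0 [153.25719198 605.53720761 205.6068545 ] [[ 2.45295975e-01  9.69448220e-01 -1.84167010e-04]
 [ 9.69447528e-01 -2.45296021e-01 -1.16339471e-03]
 [-1.17302637e-03  1.06835787e-04 -9.99999306e-01]] -18.700000000000003 [ 0.24765222  0.51411841 -1.13120009] 85.2352037609138
scene 531.6593950792932 531.6593950792932 281.9009606530312 205.38730719533345 [[0.575, -0.516, 0.635, 1442.437], [0.818, 0.355, -0.452, -659.581], [0.008, 0.78, 0.626, 984.194], [0.0, 0.0, 0.0, 1.0]] ['image', 'range_z', 'fx', 'fy', 'cx', 'cy', 'cam_to_world']
top 458.91957502820384 458.91957502820384 282.64398424004304 206.68411704622034 [[0.012, 0.996, -0.092, 385.121], [-1.0, 0.011, -0.002, 4.42], [-0.001, 0.092, 0.996, 1189.267], [0.0, 0.0, 0.0, 1.0]] ['image', 'range_z', 'fx', 'fy', 'cx', 'cy', 'cam_to_world']
wrist 373.14381967571836 373.14381967571836 277.00170573405285 210.84146224209343 [[0.245, -0.92, -0.306, 74.105], [0.969, 0.233, 0.078, 626.12], [-0.0, -0.316, 0.949, 373.011], [0.0, 0.0, 0.0, 1.0]] ['image', 'range_z', 'fx', 'fy', 'cx', 'cy', 'cam_to_world']
```

View pics/top0.png

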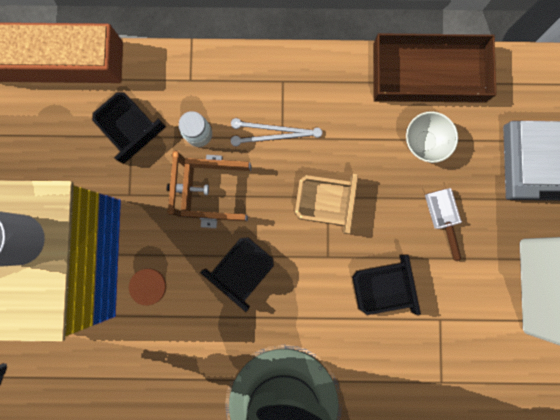

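View pics/scene0.png

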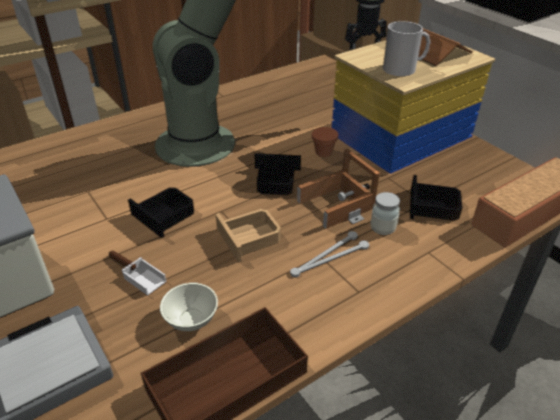

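View pics/wrist0.png

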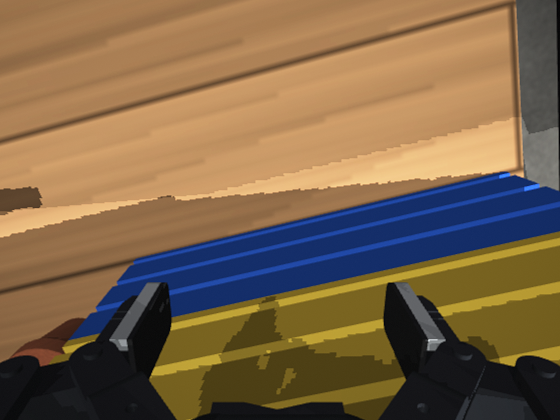

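```bash
cat > h.py <<'E'
import pickle,numpy as np,cv2
def load(n): return pickle.load(open(n+'.pkl','rb'))
def ray(c,u,v):
    d=np.array([(u-c['cx'])/c['fx'],-(v-c['cy'])/c['fy'],-1.0]);T=np.array(c['cam_to_world'])
    return T[:3,3],T[:3,:3]@d
def atz(c,u,v,z):
    o,d=ray(c,u,v);t=(z-o[2])/d[2];return o+t*d
def cloud(c):
    R=c['range_z'];v,u=np.mgrid[:R.shape[0],:R.shape[1]]
    P=np.stack([(u-c['cx'])/c['fx']*R,-(v-c['cy'])/c['fy']*R,-R],-1)
    T=np.array(c['cam_to_world']);W=P@T[:3,:3].T+T[:3,3];W[R==0]=np.nan;return W
def tri(c1,p1,c2,p2):
    o1,d1=ray(c1,*p1);o2,d2=ray(c2,*p2)
    t=np.linalg.lstsq(np.stack([d1,-d2],1),o2-o1,rcond=None)[0]
    a=o1+t[0]*d1;b=o2+t[1]*d2;return (a+b)/2,np.linalg.norm(a-b)
E
python3 - <<'E'
from h import *
for n,(x0,y0,w,h) in dict(top=(160,130,220,130),scene=(200,140,190,130)).items():
    c=load(n+'0');k=3.6 if n=='top' else 4.2
    im=cv2.resize(c['image'][y0:y0+h,x0:x0+w],None,fx=k,fy=k,interpolation=cv2.INTER_CUBIC)
    for i in range(0,w,20):
        cv2.putText(im,str(x0+i),(int(i*k),8),0,.35,(0,0,255),1);cv2.line(im,(int(i*k),10),(int(i*k),16),(0,0,255),1)
    for i in range(0,h,20):
        cv2.putText(im,str(y0+i),(0,int(i*k)+4),0,.35,(0,0,255),1)
    cv2.imwrite(f'pics/{n}0c.png',im)
c=load('top0');W=cloud(c)
for u,v in [(20,240),(60,260),(355,185),(352,220),(320,185),(150,290),(433,137),(195,125),(208,190),(245,163),(330,170),(176,170)]: print(u,v,np.round(W[v,u],1))
print(np.round(W[::1].reshape(-1,3)[np.nanargmax(np.where(np.isnan(W[...,2]),-1,W[...,2]))]))
E
```

```text
20 240 [395.4 469.3 377.2]
60 260 [358.7 437.7 292.2]
355 185 [ 545.8 -172.9   55.2]
352 220 [ 461.8 -173.2    2.1]
320 185 [551.6 -89.5   7. ]
150 290 [283.4 322.3  75.9]
433 137 [ 681.9 -385.3    7.2]
195 125 [nan nan nan]
208 190 [534.2 199.8  14.9]
245 163 [596.8 101.7  62.5]
330 170 [ 592.  -115.8    3.1]
176 170 [565.9 256.8 129.3]
[388. 471. 424.]
```

View pics/top0c.png

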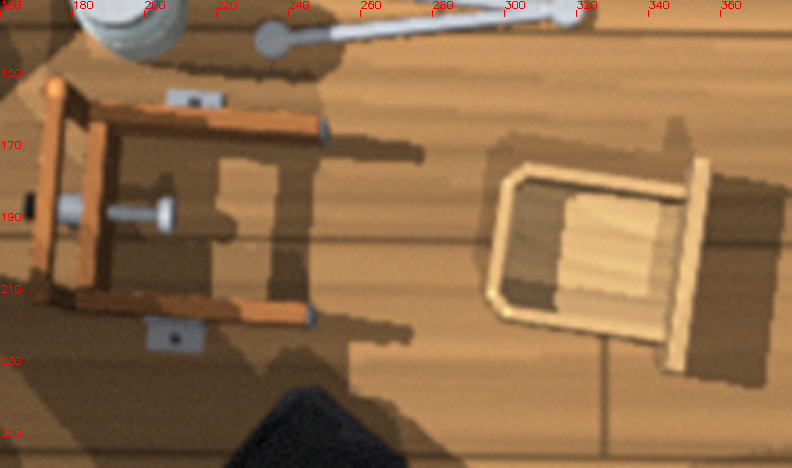

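View pics/scene0c.png

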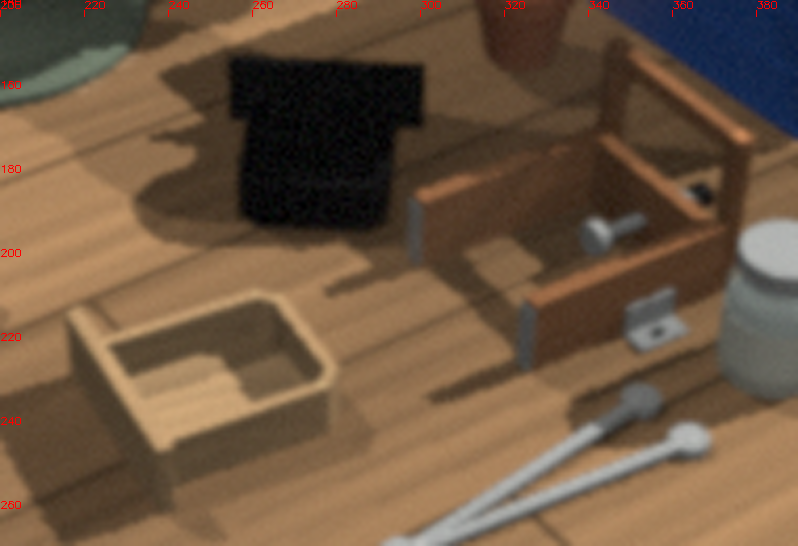

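Run:
```python
from h import *
for n in ['top0','scene0']:
    c=load(n);W=cloud(c);print(n)
    for name,box,zr in [('board',(440,640,-215,-110),(48,62)),('panwall',(440,640,-180,-30),(35,45)),('feedwall',(440,640,80,245),(54,67)),('rearbar',(440,640,200,300),(120,140))]:
        m=(W[...,0]>box[0])&(W[...,0]<box[1])&(W[...,1]>box[2])&(W[...,1]<box[3])&(W[...,2]>zr[0])&(W[...,2]<zr[1])
        P=W[m]
        if len(P)<4: print(name,len(P));continue
        r=cv2.minAreaRect(P[:,:2].astype(np.float32));print(name,len(P),np.round(np.median(P[:,2]),1),np.round(r[0],1),np.round(r[1],1),np.round(r[2],2),np.round(cv2.boxPoints(r)).tolist())
# corner picks
c1=load('top0');c2=load('scene0')
T=lambda x,y:(160+x/3.6-.36,130+y/3.6-.36);S=lambda x,y:(200+x/4.2-.38,140+y/4.2-.38)
for nm,a,b in [('board top +x end',T(703,159),S(160,448)),('board top -x end',T(675,372),S(72,310)),('wallend +x',T(325,124),S(527,302)),('wallend -x',T(312,314),S(417,200)),('disc',T(168,214),S(597,233)),('post +x',T(55,85),S(740,138))]:
    p,e=tri(c1,a,c2,b);print(nm,np.round(p,1),round(e,1))
for nm,a,z in [('b+',T(703,159),55),('b-',T(675,372),55),('w+',T(325,124),60),('w-',T(312,314),60),('nose+',T(505,172),40)]:print(nm,atz(c1,*a,z))
for nm,a,z in [('b+',S(160,448),55),('b-',S(72,310),55),('w+',S(527,302),60),('w-',S(417,200),60)]:print(nm,atz(c2,*a,z))
```

```text
top0
board 277 54.9 [ 507.8 -164.2] [ 12.9 136.8] 82.28 [[439.0, -161.0], [575.0, -180.0], [576.0, -167.0], [441.0, -149.0]]
panwall 431 39.9 [517.  -94.1] [130.2 130. ] 82.18 [[444.0, -150.0], [573.0, -167.0], [590.0, -38.0], [462.0, -21.0]]
feedwall 727 59.9 [533.2 171.4] [153.2 146.9] 87.37 [[456.0, 98.0], [603.0, 91.0], [610.0, 245.0], [463.0, 251.0]]
rearbar 400 129.4 [537.  264.3] [ 16.  148.2] 87.11 [[463.0, 260.0], [611.0, 253.0], [611.0, 269.0], [463.0, 276.0]]
scene0
board 184 54.7 [ 510.1 -167.5] [ 13.7 139. ] 82.35 [[440.0, -165.0], [578.0, -184.0], [580.0, -170.0], [442.0, -151.0]]
panwall 408 39.2 [ 518.3 -102.9] [143.6 134.6] 82.74 [[443.0, -166.0], [576.0, -183.0], [594.0, -40.0], [461.0, -23.0]]
feedwall 489 59.3 [531.  168.1] [156.4 158.6] 88.35 [[450.0, 92.0], [608.0, 88.0], [613.0, 244.0], [454.0, 249.0]]
rearbar 225 128.4 [537.1 262. ] [ 21.6 152.7] 87.33 [[460.0, 255.0], [613.0, 248.0], [614.0, 269.0], [461.0, 276.0]]
board top +x end [ 573.1 -174.6   54.4] 4.0
board top -x end [ 426.  -153.9   52.9] 0.9
wallend +x [594.7  89.6  60.5] 0.2
wallend -x [463.3  96.8  59.3] 1.6
disc [534.8 202.1  30. ] 0.9
post +x [604.6 259.4 129.6] 2.9
b+ [ 574.01700217 -172.80943998   55.        ]
b- [ 426.12997847 -153.1881047    55.        ]
w+ [594.70509978  89.56292361  60.        ]
w- [462.78212589  96.08464145  60.        ]
nose+ [565.69639173 -36.02902015  40.        ]
b+ [ 572.46569265 -176.57862292   55.        ]
b- [ 427.99117968 -155.42029807   55.        ]
w+ [594.23425215  90.09174922  60.        ]
w- [464.39092183  96.95760047  60.        ]
```

```bash
cat >> h.py <<'E'
def rot(deg):
    a=np.deg2rad(deg);x=np.array([np.cos(a),np.sin(a),0]);z=np.array([0,0,-1.]);return np.stack([x,np.cross(z,x),z],1)
E
python3 - <<'E'
from workcell import *
from h import *
s=read_state();p=np.array(s['eef_pos']);R=np.array(s['tool_rot'])
for z in (450,500,550,600): print(z,inverse_kinematics([p[0],p[1],z],R))
for q,d in [((500,-163,150),82.3),((500,-163,300),82.3),((529,88,14),87.1),((500,-163,14),82.3),((430,-140,350),82.3)]: print(q,np.round(inverse_kinematics(q,rot(d)),2))
W=cloud(load('scene0'));m=(W[...,2]>230)&(W[...,1]>200);P=W[m];print(P.min(0),P.max(0))
W=cloud(load('top0'));m=(W[...,2]>230)&(W[...,1]>200);P=W[m];print(P.min(0),P.max(0))
W=cloud(load('wrist0'));print(W[400,280],W[300,270],W[250,150])
E
```

```text
450 [-1.40631628  0.390481   -0.01816322  1.19682652  0.00688078  1.55520102
 -0.10027475]
500 [-1.41001944  0.39496162 -0.01302402  1.07128742  0.00500663  1.67622991
 -0.09856723]
550 [-1.41384887  0.41383424 -0.00724012  0.92242972  0.0029621   1.80619488
 -0.09683846]
600 None
(500, -163, 150) [-0.13  0.48  0.45  1.93 -0.28  0.79  1.91]
(500, -163, 300) [-0.44  0.36  0.86  1.77 -0.3   1.15  1.95]
(529, 88, 14) [-0.28  0.67  0.01  1.97 -0.01  0.5   1.25]
(500, -163, 14) [ 0.15  0.66  0.07  2.   -0.09  0.49  1.73]
(430, -140, 350) [-0.7   0.14  1.02  1.85 -0.13  1.22  1.79]
[-645.44400737  200.09761448  230.04783516] [ 516.81009905 1669.14327371  435.92318483]
[124.68499568 423.1261258  230.00178733] [514.90112449 565.72248253 423.62662441]
[209.36998813 593.31544427 235.2336912 ] [209.35196317 586.83582289 146.41297511] [204.67824215 449.36910187  -1.62413857]
```

Run:
```python
from workcell import *
from h import *
s=read_state();p=np.array(s['eef_pos'])
movel([p[0],p[1],530],max_speed=250);print(read_state()['time'])
q=list(read_state()['qpos']);q[0]=0.15;q[6]=1.7
goto_joints(q);s=read_state();print(s['time'],s['eef_pos'])
movep([500,-163,150],rot(82.3));s=read_state();print(s['time'],s['eef_pos'],s['qpos'])
c=camera('wrist');cv2.imwrite('pics/w1.png',c['image']);pickle.dump(c,open('w1.pkl','wb'))
```

```text
1.5917
4.675 [ 606.77304518 -147.78655874  529.13224451]
6.1417 [ 501.05296951 -163.05009114  150.72616726] [ 0.2122011   0.43753754 -0.01329889  1.91445475  0.00791659  0.78812605
  1.63128354]
```

View pics/w1.png

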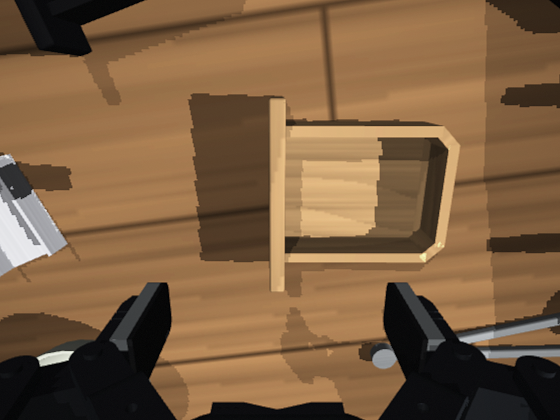

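Run:
```python
from h import *
c=load('w1');W=cloud(c)
a=[atz(c,u,v,55) for u,v in [(270,99),(270.5,291),(285.5,97),(285.5,291)]];print(np.round(a,1).tolist(),np.mean(a,0))
m=(abs(W[...,2]-55)<5)&(abs(W[...,0]-500)<120)&(abs(W[...,1]+163)<50)
P=W[m];r=cv2.minAreaRect(P[:,:2].astype(np.float32));print(len(P),np.median(P[:,2]),r)
print(tri(c,(270,99),load('top0'),(160+710/3.6-.36,130+159/3.6-.36)))
W=cloud(load('top0'));m=(abs(W[...,2]-55)<5)&(abs(W[...,0]-500)<120)&(abs(W[...,1]+163)<50)
P=W[m];r=cv2.minAreaRect(P[:,:2].astype(np.float32));print(len(P),np.median(P[:,2]),r)
```

```text
[[427.5, -157.3, 55.0], [573.4, -177.5, 55.0], [427.6, -146.8, 55.0], [575.1, -165.6, 55.0]] [ 500.92099801 -161.76512037   55.        ]
3118 54.34074324601866 ((501.4820251464844, -162.50001525878906), (11.993788719177246, 149.2836456298828), 82.60633087158203)
(array([ 442.11425529, -112.95570635,  654.70455257]), np.float64(89.97053229156047))
293 54.97431875254779 ((501.8052062988281, -163.11541748046875), (12.680240631103516, 148.93380737304688), 82.06893157958984)
```

```bash
cat >> h.py <<'E'
FA=87.2;FO=np.array([528.8,94.2,0])
def F(x,y,z):
    a=np.deg2rad(FA);return FO+x*np.array([np.cos(a),np.sin(a),0])+y*np.array([-np.sin(a),np.cos(a),0])+[0,0,z]
E
python3 - <<'E'
from workcell import *
from h import *
hit=movel([501.5,-162.7,15],rot(82.4),max_speed=120,guard=12)
s=read_state();print(hit,s['time'],s['eef_pos'],s['ft_force'])
if not hit:
    clamp();s=read_state();print(s['time'],s['eef_pos'],s['ft_force'],s['finger_gap'])
    hit=movel(F(-152,0,15),rot(FA),max_speed=80,guard=25)
    s=read_state();print(hit,s['time'],s['eef_pos'],F(-152,0,15),s['ft_force'],s['finger_gap'])
c=camera('wrist');cv2.imwrite('pics/w2.png',c['image']);pickle.dump(c,open('w2.pkl','wb'))
c=camera('top');cv2.imwrite('pics/t2.png',c['image']);pickle.dump(c,open('t2.pkl','wb'))
E
```

```text
False 7.4667 [ 501.85086205 -162.84164058   15.57972799] [ 0.60474681 -0.07046313 -0.89941857]
8.1333 [ 501.58339948 -162.69794919   15.27816975] [-1.27587081  2.07461986  6.71688978] 10.106299106115465
False 9.6167 [521.67840319 -57.76830104  15.25543028] [521.37483499 -57.61853288  15.        ] [-0.05250962 -1.76714522  6.21622862] 10.567027864771235
```

View pics/w2.png

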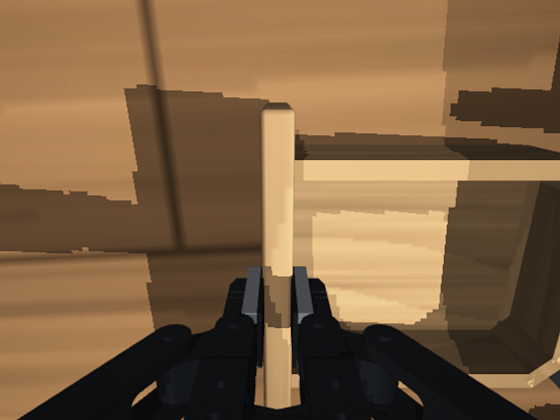

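View pics/t2.png

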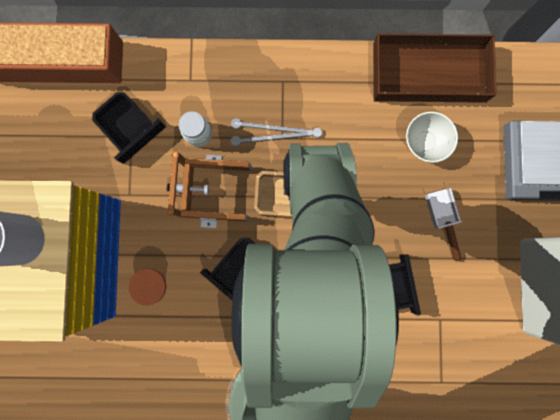

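Run:
```python
from h import *
a=np.deg2rad(FA);A=np.array([[np.cos(a),np.sin(a)],[-np.sin(a),np.cos(a)]])
for n in ['t2','top0']:
    W=cloud(load(n));f=(W[...,:2]-FO[:2])@A.T;z=W[...,2]
    # feeder walls, per-x mean edges
    for nm,x0,x1,zz in [('walls',5,140,60),('pan',-80,-35,40)]:
        m=(abs(z-zz)<4)&(f[...,0]>x0)&(f[...,0]<x1)&(abs(f[...,1])<85)
        for s in (1,-1):
            P=f[m&(f[...,1]*s>30)]
            if len(P)<5: continue
            k=np.polyfit(P[:,0],P[:,1],1);print(n,nm,s,len(P),'y mean',P[:,1].mean().round(1),'slope',k[0].round(4))
    m=(abs(z-60)<4)&(abs(abs(f[...,1])-66)<10);print('front x min',np.percentile(f[m][:,0],[0,2]))
    m=(abs(z-40)<4)&(abs(f[...,1])<30)&(f[...,0]<20);P=f[m]
    if len(P): print('nose x max',P[:,0].max(), np.polyfit(P[:,1],P[:,0],1)[0])
W=cloud(load('w2'));f=(W[...,:2]-FO[:2])@A.T;z=W[...,2]
m=(abs(z-55)<3)&(abs(f[...,1])<80)&(f[...,1]>30)&(abs(f[...,0]+152)<15);P=f[m];print(len(P),P.mean(0),np.polyfit(P[:,1],P[:,0],1)[0],P[:,1].max())
```

```text
t2 walls 1 302 y mean 65.5 slope -0.0027
t2 walls -1 288 y mean -66.1 slope 0.0007
t2 pan 1 54 y mean 50.7 slope -0.0247
t2 pan -1 56 y mean -51.2 slope -0.0133
front x min [-772.07282459 -759.11215754]
nose x max -15.86616059195385 12.927382353126168
top0 walls 1 294 y mean 65.6 slope -0.0034
top0 walls -1 288 y mean -66.2 slope -0.0035
front x min [-771.71036947 -760.10198066]
nose x max -121.82955213470547 10.227438838763096
4195 [-151.40998898   53.52120991] -0.0007556280263506896 74.671025315378
```

Run:
```python
from workcell import *
from h import *
def rep(h): s=read_state();print(h,round(s['time'],2),np.round(s['eef_pos'],1),np.round(s['ft_force'],1),round(s['finger_gap'],1));return s
h=movel(F(-95,0,15),rot(FA),max_speed=60,guard=20);rep(h)
if not h:
    wait(.15)
    h=movel(F(-36,0,15),rot(FA),max_speed=60,guard=20);rep(h)
    if not h:
        h=movel(F(-12,0,15),rot(FA),max_speed=30,guard=22);rep(h)
```

```text
False 10.82 [524.4  -0.7  15.3] [ 0.2 -1.   5.8] 10.3
False 12.1 [527.3  58.2  15.3] [-1.1 -0.9  6.5] 10.4
False 13.05 [528.3  80.3  15.3] [ -0.5 -11.2   8.4] 10.5
```

Run:
```python
from workcell import *
from h import *
for x in (-8,-5,-3,-1,1,3,5):
    h=movel(F(x,0,15),rot(FA),max_speed=12,guard=22);wait(.1)
    s=read_state();print(x,h,round(s['time'],2),np.round(s['eef_pos'],1),np.round(s['ft_force'],1),round(s['finger_gap'],1))
    if h or s['ft_force'][1]<-24: break
c=camera('wrist');cv2.imwrite('pics/w3.png',c['image']);pickle.dump(c,open('w3.pkl','wb'))
c=camera('scene');cv2.imwrite('pics/s3.png',c['image']);pickle.dump(c,open('s3.pkl','wb'))
```

```text
-8 False 13.63 [528.5  83.9  15.3] [ -0.4 -13.2   8.3] 10.3
-5 False 14.13 [528.6  86.8  15.3] [ -0.5 -13.    9.3] 10.4
-3 False 14.55 [528.7  88.7  15.3] [ -1.4 -15.3   9.2] 10.0
-1 False 14.97 [528.7  88.7  15.3] [ -0.4 -25.   11.9] 10.9
```

View pics/w3.png

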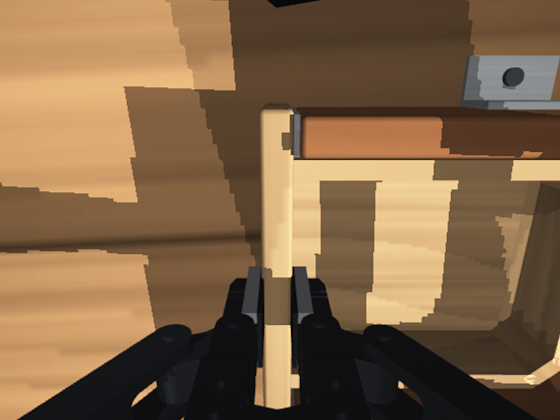

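View pics/s3.png

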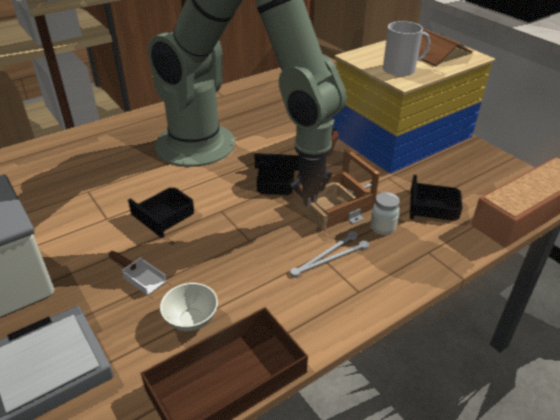

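Run:
```python
from workcell import *
from h import *
for i in range(3):
    wait(.25);s=read_state();print(round(s['time'],2),np.round(s['eef_pos'],2),np.round(s['ft_force'],1),np.round(s['torque'],2))
a=np.deg2rad(FA);A=np.array([[np.cos(a),np.sin(a)],[-np.sin(a),np.cos(a)]])
W=cloud(camera('wrist'));f=(W[...,:2]-FO[:2])@A.T;z=W[...,2]
m=(abs(z-55)<3)&(f[...,1]<80)&(f[...,1]>30)&(abs(f[...,0]+6)<9);P=f[m];print(len(P),P.mean(0),np.polyfit(P[:,1],P[:,0],1)[0],P[:,1].max(),np.median(z[m]))
if s['ft_force'][1]<-20: finish_job();print('handed in')
```

```text
15.32 [528.68  88.73  15.25] [ -0.2 -25.4  12. ] [-5.44  0.18  0.07]
15.57 [528.68  88.71  15.26] [ -0.2 -24.   12. ] [-5.41  0.18  0.12]
15.82 [528.68  88.74  15.23] [ -0.7 -25.1  12.2] [-5.43  0.11  0.1 ]
4447 [-4.37483317 54.2395948 ] 0.027101545645658434 74.75595137754604 54.43007450170478
the job is handed in; nothing more can be done
handed in
```

I pinched the tray's front board from above and slid it flat along the bench into line with the feeder. I then pushed it slowly against the plunger until it stopped hard at the strike plates. I handed the job in at about 15.9 s, still gripping and pushing.

**Final checks:**
- **Push:** it was steady at about 25 N. Pushing in against the spring and the drag had taken about 13 N, so I estimate about 12 N on the strike plates, well under 60 N.
- **Position:** the tool stopped advancing at feeder x of about -5.5 mm (home is -6 mm) and stayed still for the last 0.75 s. The wrist picture shows the board against the strike plate on the visible side.
- **Centring and height:** the board's end was at y = 74.8 mm (75 mm if exactly centred), and its top was at about 54 mm, so it is flat on the bench.
- **Bystanders:** the arm never came close to them, and the last scene picture shows none of them moved.

**Disagreements between readings:**
- The last wrist-camera cloud fit put the board at x of about -4.4 mm, 1 to 2 mm further in than the tool reading. That is within calibration error.
- The same fit gave a slope of 0.027 rad. That is inside the 0.06 limit, and part of it probably comes from nearby wall points being picked up.
- I did not measure the plunger's travel or the force on the strike plates directly. I inferred both from the tool's position and force readings.

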